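# Fan coated test panels into a shingled row on a tray

### The job

The white test panel already lies flat at the green stop end of the grey tray. Continue the row along the tray like roof shingles: lay the blue panel so that its end overlaps the top of the white one by about a third of a panel's length and its other end rests on the tray floor, then lay the yellow panel on the blue one in the same way, all three in a straight line. Leave the white panel where it is and do not disturb the red panel.

Things in the scene. Friction and masses are not known exactly. Their poses are not given: they have to be found in the camera images.
- white_panel_mid (a point): centre of the loose white panel, 90 x 55 x 6 mm, 80 g; x along its 90 mm, pointing from the tray's green stop to its open end (the way the row grows); y along its 55 mm; z up. It lies flat in the fixed grey tray: 258 x 142 mm outside, floor 6 mm over the bench, rims 6 mm over the floor, stop 14. Its centre is 66 to 73 mm from the tray's, towards the stop, 0 to 8 mm off the tray's midline, yaw within 3 deg
- blue_panel_mid (a point): centre (half-way up) of the blue coated panel, same size and mass, lying loose and flat on the bench; x along its 90 mm length, y along its 55 mm width, z up. Which end leads does not matter
- yellow_panel_mid (a point): centre (half-way up) of the yellow coated panel, same size and mass, lying loose and flat on the bench; x along its 90 mm length, y along its 55 mm width, z up. Which end leads does not matter
- red_panel_mid (a point): centre (half-way up) of the red coated panel, same size and mass, lying loose and flat on the bench; not part of the row, to be left alone; x along its 90 mm length

How it is judged:
By the outcome, as a careful person would: the job done as asked, in the order asked, and still so for the second after the job is handed in, with the robot touching nothing.
It also fails if it takes over 51 s, if anything falls off the work surface, if the arm or the gripper's body presses on something with over 40 N, if the wrist force passes 120 N, or if a joint passes its speed limit or range.

### The arm

A 6-joint arm with a two-finger parallel gripper is mounted at the origin on a cart in front of the work surface, level with it; the furniture and walls round the work are solid. World frame = base frame: x ahead of the robot, y to its left, z up, the work surface at z = 0. Lengths are in m, angles in rad, forces in N, time in s.
With the tool pointing down it reaches from about 0.3 to 0.775 m from the base axis. Payload 14.6 kg.
Tool frame: the origin (TCP) lies midway between the tips of the shut fingers; the grasp point (between the pads) lies 19 mm behind it; z points along the fingers, y is the line along which they close (so a half turn about z gives the same grasp; the last joint's range is limited). The gripper opens to 94 mm and grips with 3 to 60 N. Pads are 16 mm wide; open, the fingers measure 119 mm over their backs; the gripper's body (75 mm by 177 mm) begins 78 mm behind the grasp point.
Start: joints at [-1.204, 0.3, 1.521, -0, 1.321, -0.067], TCP at [0.231, -0.499, 0.205] pointing down, gripper open.
Joint ranges: [-3.03, 3.03], [-0.79, 2.21], [0.23, 2.52], [-1.04, 4.18], [0, 3.07], [-2.55, 2.55]. Speed limits (rad/s): [2.22, 2.22, 2.57, 3.14, 3.14, 3.14].

### API

Orientations are given as [roll, pitch, yaw] about the fixed x, y, z axes, in that order (R = Rz(yaw) Ry(pitch) Rx(roll)).
In Python, from station import telemetry, optics, ctrl gives the robot as it stands.
- The arm moves only by the tool carry_out, never from a script. Its argument "plan" is a list that holds one entry, the list of rows, each a list of 7 numbers: the shift along the tool's x, y, z in mm, then the turn, a rotation vector about the tool's x, y, z in rad, then the finger opening in mm, from 0 to 94. A call has 1 to 20 rows; each row shifts and turns the commanded pose from where the row before left it, along the tool's axes as they then stand; what a row does not reach is not made up. A row lasts 1/12 s, in which the tool goes at most 41.7 mm and 7.16 degrees, less where a joint would pass 70% of its speed; a pose out of reach is approached as far as the arm can. A call with a gripper value outside its range is refused whole. The fingers move at their own pace and stop on an object; "squeeze" is the grip in N (left out, the last holds). Time passes only in rows, so rows that do not move let the fingers close. It gives the time, the measured TCP pose, the force, the opening and the grip force at its end, in the units of the state.
- telemetry.get_obs(): the state, without advancing time (a new reading comes with each control period).
- optics.camera(name): name is "scene" or "top" or "wrist"; returns a dict with "pixels" (480x640x3 uint8, red, green, blue), "intrinsics" (3x3 intrinsics, pixels), "origin" and "rotation" of the camera in the world. Camera axes: x right, y down, z forward; pixel columns grow to the right and rows downward; lengths in m; the calibration is good to about 2 mm. A picture is of the moment at which its call begins. There is no depth.
- ctrl.hand_in(): hands the job in; it is judged then, once.
The state is a dict: "time_s": time; "qpos": joint angles; "joint_vel": joint speeds; "tau": joint torques, N m; "ee_pos": TCP position; "eef_rot": TCP orientation; "force": force on the tool from outside, world axes, zero at the start; "moment": the same for the moment, N m; "grip_width": finger opening in m; "grip_force": force on a finger pad.
Only numpy, scipy, OpenCV 4.12 (cv2) and the standard library are available. Lean on these libraries where they do the work, as an engineer would, in place of code of your own. Each camera call takes 0.05 s, during which the arm holds its last target. There are 200 camera calls.

## Working session

There is one attempt and no reset: what is moved stays moved. The work goes in short steps, Python scripts to look and compute and a tool call to move; the robot and the scene stay as the last step left them, time stands still between calls to the robot, and variables do not carry over. Pictures are saved under pics/ and viewed, at most 10 in all, crops included, and the job is handed in when it is done.

Besides the shell and the picture viewer there is one more tool, called after "Emit:" as a command line: name --argument value ..., lists and objects as JSON in quotes. carry_out: Moves the arm, as the interface text tells. Its arguments: {"type":"object","properties":{"plan":{"type":"array","items":{"type":"array","items":{"type":"array","items":{"type":"number"}}}},"squeeze":{"type":"number"}},"required":["plan"]}

```bash
mkdir -p pics; ls; python3 - <<'E'
from station import telemetry, optics
import cv2
o=telemetry.get_obs();print({k:o[k] for k in('time_s','ee_pos','eef_rot','force','grip_width')})
for n in('top','scene'):
    c=optics.camera(n);cv2.imwrite(f'pics/{n}0.png',c['pixels'][:,:,::-1]);print(n,c['intrinsics'],c['origin'],c['rotation'])
E
```

```text
pics
{'time_s': 0.0, 'ee_pos': array([ 0.23106456, -0.49879433,  0.20485936]), 'eef_rot': array([-3.14036899e+00, -4.88692788e-05,  4.33808434e-01]), 'force': array([ 0.00819493, -0.14378697,  0.03721134]), 'grip_width': 0.09435309161165285}
top [[494.11504619   0.         321.02860261]
 [  0.         494.11504619 239.05980644]
 [  0.           0.           1.        ]] [0.38676783 0.17155075 0.87729719] [-2.96620327e+00  2.51871461e-03 -1.57952707e+00]
scene [[487.47940431   0.         313.17265915]
 [  0.         487.47940431 239.6004534 ]
 [  0.           0.           1.        ]] [ 0.38566037 -0.43575309  0.63043503] [-2.35453717  0.01585192 -0.29329446]
```

View pics/top0.png

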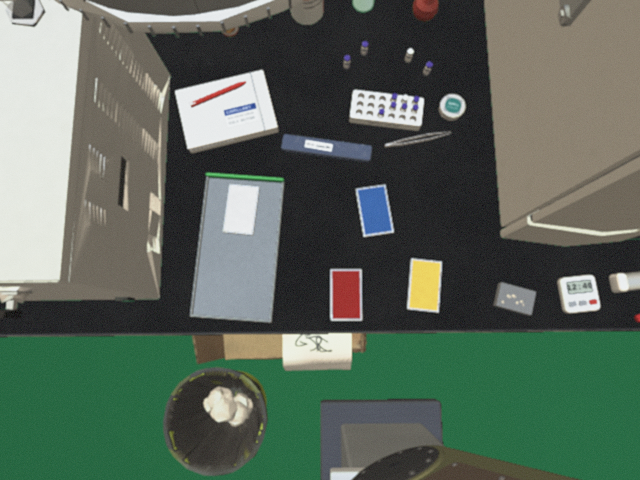

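View pics/scene0.png

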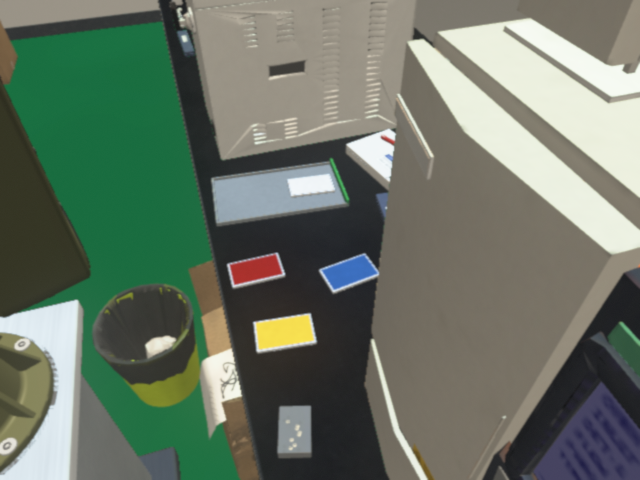

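The top view shows blue at about (375,210), yellow (425,285), red (346,294), white (240,209), with the tray stop at the top (far) and the row growing toward the robot. The scene view shows the same layout, with nothing crowding the panels.

```bash
cat > h.py <<'E'
import numpy as np, cv2
from scipy.spatial.transform import Rotation as R
from station import telemetry, optics
def ray(c,uv,z):
    uv=np.asarray(uv,float).reshape(-1,2)
    d=np.c_[uv,np.ones(len(uv))]@np.linalg.inv(c['intrinsics']).T
    r=np.asarray(c['rotation']); M=r if r.shape==(3,3) else R.from_euler('xyz',r).as_matrix()
    d=d@M.T; o=np.asarray(c['origin'])
    return (o+d*((z-o[2])/d[:,2])[:,None])[:,:2]
def mask(im,col):
    h=cv2.cvtColor(im,cv2.COLOR_RGB2HSV)
    lo,hi={'blue':((105,150,60),(125,255,255)),'yellow':((20,120,120),(32,255,255)),'red':((0,150,60),(6,255,255)),
     'white':((0,0,200),(179,30,255)),'green':((50,150,60),(75,255,255)),'tray':((100,30,80),(120,110,190))}[col]
    return cv2.inRange(h,lo,hi)
def find(c,col,z,lim=((.2,.62),(-.2,.5)),L=(.06,.1)):
    cs,_=cv2.findContours(mask(c['pixels'],col),cv2.RETR_EXTERNAL,cv2.CHAIN_APPROX_NONE); out=[]
    for k in cs:
        if cv2.contourArea(k)<80: continue
        p=ray(c,k,z)
        (x,y),(w,h),_=cv2.minAreaRect((p*1000).astype(np.float32))
        b=cv2.boxPoints(cv2.minAreaRect((p*1000).astype(np.float32)))
        e=max((b[1]-b[0],b[2]-b[1]),key=np.linalg.norm); a=np.arctan2(e[1],e[0]); a=(np.degrees(a)+90)%180-90
        if lim[0][0]*1e3<x<lim[0][1]*1e3 and lim[1][0]*1e3<y<lim[1][1]*1e3 and L[0]*1e3<max(w,h)<L[1]*1e3: out.append([round(float(v),1) for v in (x,y,a,max(w,h),min(w,h))])
    return out
E
python3 - <<'E'
from h import *
for n in('top','scene'):
    c=optics.camera(n)
    for col,z in(('blue',.006),('yellow',.006),('red',.006),('white',.012)): print(n,col,find(c,col,z))
    print('tray',find(c,'tray',.006,L=(.2,.3)),'green',find(c,'green',.02,L=(.1,.2)))
E
```

```text
top blue [[594.1, 75.6, 8.1, 78.7, 43.9]]
top yellow [[458.1, -9.0, -6.5, 81.0, 45.9]]
top red [[443.1, 130.0, -0.5, 77.0, 44.1]]
top white [[597.3, 316.9, -6.9, 89.5, 55.0]]
tray [] green []
scene blue [[593.4, 75.0, 8.1, 78.6, 43.8]]
scene yellow [[457.4, -9.5, -6.7, 81.2, 46.6]]
scene red [[442.1, 129.2, -0.2, 78.9, 43.2]]
scene white [[596.1, 315.8, -6.4, 90.6, 55.2]]
tray [[526.5, 321.8, -4.8, 247.3, 129.1]] green []
```

Emit:
carry_out --plan '[[[28,-24.8,0,0,0,0,80],[28,-24.8,0,0,0,0,80],[28,-24.8,0,0,0,0,80],[28,-24.8,0,0,0,0,80],[28,-24.8,0,0,0,0,80],[28,-24.8,0,0,0,0,80],[28,-24.8,0,0,0,0,80],[28,-24.8,0,0,0,0,80],[28,-24.8,0,0,0,0,80],[28,-24.8,0,0,0,0,80],[28,-24.8,0,0,0,0,80],[28,-24.8,0,0,0,0,80],[28,-24.8,0,0,0,0,80],[28,-24.8,0,0,0,0,80],[36,-4.3,0,0,0,0,80],[36,-4.3,0,0,0,0,80],[36,-4.3,0,0,0,0,80],[36,-4.3,0,0,0,0,80],[36,-4.3,0,0,0,0,80],[0,0,0,0,0,0,80]]]'

```text
time_s: 1.87
ee_pos: [0.598, 0.0787, 0.2033]
eef_rot: [-3.14, 0.002, 0.436]
force: [-1.6, 0.5, -0.9]
grip_width: 0.0799
grip_force: 0.0
```

Emit:
carry_out --plan '[[[-5.3,1.3,20,0,0,0,80],[0,0,35,0,0,0.074,80],[0,0,35,0,0,0.074,80],[0,0,35,0,0,0.074,80],[0,0,15,0,0,0.073,80],[0,0,0,0,0,0,80],[0,0,0,0,0,0,80]]]'

```text
time_s: 2.45
ee_pos: [0.5907, 0.0723, 0.0656]
eef_rot: [-3.142, 0.001, 0.141]
force: [-0.4, 0.5, 0.6]
grip_width: 0.0799
grip_force: 0.0
```

```bash
cat >> h.py <<'E'
def delta(x,y,z,yaw_deg,pitch_deg=0):
    """mm target TCP -> shift in tool axes (mm) and rotation vector (rad) from the measured pose"""
    o=telemetry.get_obs(); A=R.from_euler('xyz',o['eef_rot']); B=R.from_euler('xyz',[np.pi,np.radians(pitch_deg),np.radians(yaw_deg)])
    print('t',round(o['time_s'],2),'pos',(o['ee_pos']*1e3).round(1),'rot',np.round(o['eef_rot'],4),'F',o['force'].round(1),'w',round(o['grip_width']*1e3,1))
    print('shift',A.inv().apply(np.array([x,y,z])-o['ee_pos']*1e3).round(1),'turn',(A.inv()*B).as_rotvec().round(4))
E
python3 - <<'E'
from h import *
delta(593.7,75.3,2,8.1)
c=optics.camera('wrist');cv2.imwrite('pics/w1.png',c['pixels'][:,:,::-1])
print(find(c,'blue',.006))
E
```

```text
t 2.45 pos [590.7  72.3  65.6] rot [-3.1415e+00  8.0000e-04  1.4090e-01] F [-0.4  0.5  0.6] w 79.9
shift [ 3.4 -2.5 63.6] turn [-0.0001  0.0008 -0.0004]
[[597.1, 75.1, 8.1, 81.1, 47.0]]
```

View pics/w1.png

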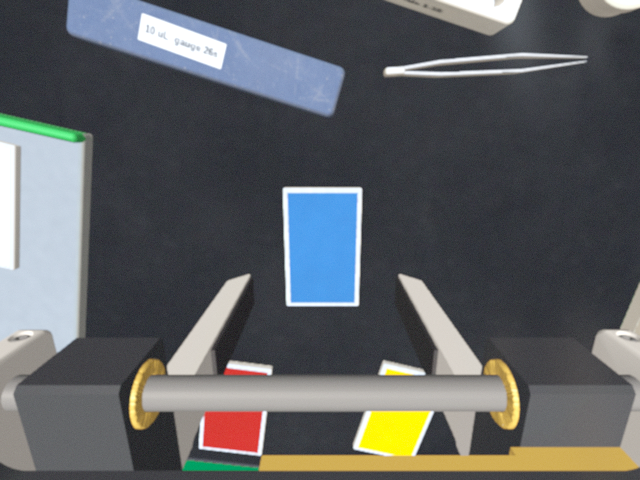

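The wrist view shows the blue panel centred between the fingers (322,247), with its yaw matched.

Emit:
carry_out --plan '[[[4,-2.5,20,0,0,0,80],[0,0,20,0,0,0,80],[0,0,14,0,0,0,80],[0,0,6,0,0,0,80],[0,0,0,0,0,0,80],[0,0,3,0,0,0,70],[0,0,0,0,0,0,50],[0,0,0,0,0,0,50],[0,0,0,0,0,0,50],[0,0,0,0,0,0,50],[0,0,0,0,0,0,50]]]' --squeeze 25

```text
time_s: 3.42
ee_pos: [0.595, 0.0756, 0.0032]
eef_rot: [3.141, -0.001, 0.139]
force: [-1.1, -0.7, 6.0]
grip_width: 0.0541
grip_force: 25.0
```

Emit:
carry_out --plan '[[[0,0,-5,0,0,0,50],[0,0,-15,0,0,0,50],[0,0,-25,0,0,0,50],[0,0,-25,0,0,0.064,50],[0,0,0,0,0,0.064,50],[0,0,0,0,0,0.064,50],[0,0,0,0,0,0.064,50],[0,0,0,0,0,0,50],[0,0,0,0,0,0,50]]]'

```text
time_s: 4.17
ee_pos: [0.5945, 0.0755, 0.0725]
eef_rot: [3.142, 0.0, -0.115]
force: [-0.5, -0.0, -1.2]
grip_width: 0.0543
grip_force: 25.0
```

```bash
python3 - <<'E'
from h import *
delta(537.1,323.3,75,-6.6)
o=telemetry.get_obs()
for n in('wrist','top','scene'):
    c=optics.camera(n); print(n,find(c,'blue',o['ee_pos'][2]+.003,L=(.02,.1)))
    if n=='wrist':
        cv2.imwrite('pics/w2.png',c['pixels'][:,:,::-1])
E
```

```text
t 4.17 pos [594.5  75.5  72.5] rot [ 3.1416e+00  2.0000e-04 -1.1520e-01] F [-0.5 -0.  -1.2] w 54.3
shift [ -85.5 -239.5   -2.5] turn [ 0.      0.0002 -0.    ]
wrist [[596.4, 76.4, -6.6, 81.9, 47.5]]
top []
scene [[572.4, 78.1, 82.4, 43.6, 38.6]]
```

View pics/w2.png

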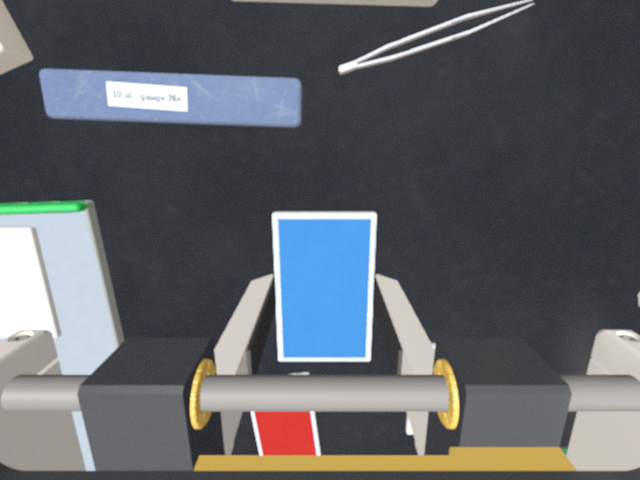

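The panel is held square and level, centred between the fingers at (325,287). Before moving left, I'll check how close the big machine is to the tray.

```bash
python3 - <<'E'
from h import *
c=optics.camera('scene');print(ray(c,[(221,158),(300,143),(395,127)],0))
cv2.imwrite('pics/s1.png',cv2.resize(c['pixels'][0:240,160:480,::-1],(800,600)))
c=optics.camera('top');print(ray(c,[(159,299),(163,180),(171,75)],0),ray(c,[(159,299),(163,180),(171,75)],.05))
E
```

```text
[[0.43856762 0.47974212]
 [0.62080125 0.48170834]
 [0.85346197 0.47600605]]
[[0.43733465 0.45958094]
 [0.65550364 0.46278686]
 [0.8643567  0.45727806]] [[0.43445269 0.44316517]
 [0.64018752 0.44618838]
 [0.83713736 0.44099354]]
```

View pics/s1.png

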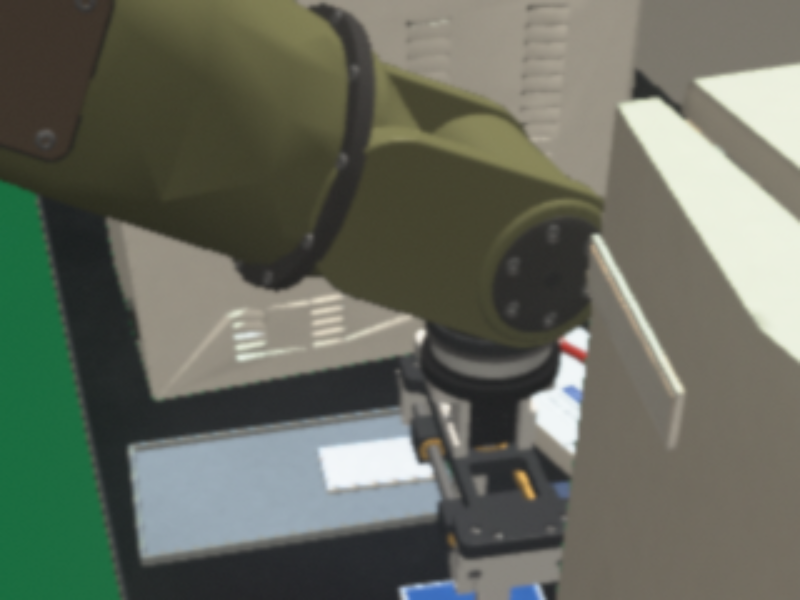

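The crop shows the gripper over the blue panel's spot and the machine face beyond the tray, at about y = 0.45. The gripper body will reach about y = 0.42, so there is room.

Emit:
carry_out --plan '[[[-10.7,-30,0,0,0,0,50],[-10.7,-30,0,0,0,0,50],[-10.7,-30,0,0,0,0,50],[-10.7,-30,0,0,0,0,50],[-10.7,-30,0,0,0,0,50],[-10.7,-30,0,0,0,0,50],[-10.7,-30,0,0,0,0,50],[-10.7,-29.5,0,0,0,0,50],[0,0,15,0,0.05,0,50],[0,0,15,0,0.05,0,50],[0,0,0,0,0,0,50],[0,0,0,0,0,0,50]]]'

```text
time_s: 5.42
ee_pos: [0.5377, 0.3233, 0.0423]
eef_rot: [3.141, -0.098, -0.116]
force: [0.9, 0.2, -0.9]
grip_width: 0.0545
grip_force: 25.0
```

```bash
python3 - <<'E'
from h import *
delta(537.1,323.3,15,-6.6,-5.73)
c=optics.camera('wrist');print(find(c,'blue',telemetry.get_obs()['ee_pos'][2]+.003,L=(.02,.1)),find(c,'white',.012,L=(.02,.1)))
cv2.imwrite('pics/w3.png',c['pixels'][:,:,::-1])
E
```

```text
t 5.42 pos [537.7 323.3  42.3] rot [ 3.1407 -0.0975 -0.1162] F [ 0.9  0.2 -0.9] w 54.5
shift [-3.2  0.  27.1] turn [ 0.001   0.0025 -0.001 ]
[[540.2, 324.1, -6.7, 79.0, 48.4]] [[505.7, 493.7, -2.0, 35.0, 8.4], [509.6, 484.2, 3.8, 33.2, 7.6], [471.1, 139.3, -0.6, 44.8, 42.6], [535.7, 474.5, -0.1, 70.1, 7.6], [595.9, 495.3, -0.8, 33.6, 5.7], [595.9, 475.4, 0.2, 30.2, 4.9], [597.4, 484.8, -0.3, 34.9, 5.2], [612.7, 315.1, -6.6, 64.1, 54.9]]
```

View pics/w3.png

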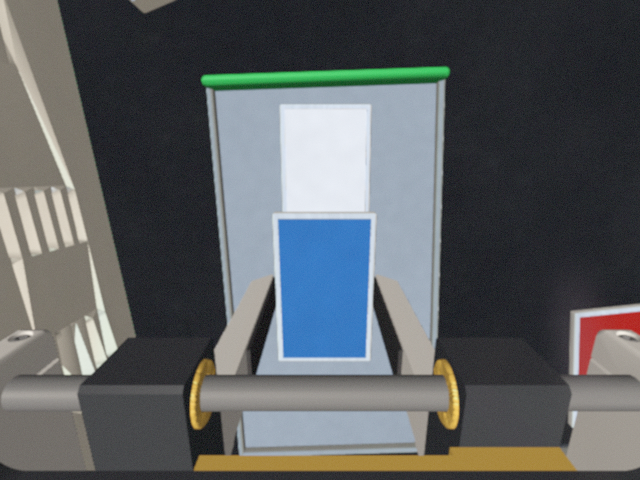

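The wrist view shows blue (325,287) squarely in line with white (325,160), ready to lower.

Emit:
carry_out --plan '[[[-1.5,0,13,0,0.002,0,50],[-1,0,9,0,0,0,50],[-0.5,0,4,0,0,0,50],[0,0,1,0,0,0,50],[0,0,0.7,0,0,0,50],[0,0,0,0,0,0,50],[0,0,0,0,0,0,50]]]'

```text
time_s: 6.05
ee_pos: [0.5384, 0.3234, 0.0151]
eef_rot: [-3.141, -0.102, -0.117]
force: [-0.1, -0.4, -0.5]
grip_width: 0.0544
grip_force: 25.0
```

Emit:
carry_out --plan '[[[0,0,0.7,0,0,0,50],[0,0,0.7,0,0,0,50],[0,0,0,0,0,0,50],[0,0,0,0,0,0,50]]]'

```text
time_s: 6.38
ee_pos: [0.5385, 0.3235, 0.0137]
eef_rot: [-3.141, -0.103, -0.117]
force: [-0.7, -1.7, 4.0]
grip_width: 0.0541
grip_force: 25.0
```

Contact at about 4 N. Opening now, then backing off along the tool axis.

Emit:
carry_out --plan '[[[0,0,0,0,0,0,57],[0,0,0,0,0,0,62],[0,0,0,0,0,0,68],[0,0,0,0,0,0,70],[0,0,-4,0,0,0,70],[0,0,-10,0,0,0,70],[0,0,-25,0,0,0,70],[0,0,-25,0,0,0,70],[0,0,0,0,-0.05,0,70],[0,0,0,0,-0.053,0,70],[0,0,0,0,0,0,70],[0,0,0,0,0,0,70]]]'

```text
time_s: 7.38
ee_pos: [0.5322, 0.3239, 0.0772]
eef_rot: [-3.141, -0.001, -0.118]
force: [-0.3, -0.9, -0.1]
grip_width: 0.0703
grip_force: 0.0
```

```bash
python3 - <<'E'
from h import *
delta(457.8,-9.2,90,-6.6)
c=optics.camera('wrist');print('wrist',find(c,'blue',.0165,L=(.02,.1)),'white',find(c,'white',.012,L=(.05,.1),lim=((.5,.65),(.2,.4))))
E
```

```text
t 7.38 pos [532.2 323.9  77.2] rot [-3.1415e+00 -7.0000e-04 -1.1780e-01] F [-0.3 -0.9 -0.1] w 70.3
shift [-34.7 339.5 -12.8] turn [-0.0001 -0.0007 -0.0026]
wrist [[540.5, 324.3, -6.7, 78.8, 47.7]] white []
```

Emit:
carry_out --plan '[[[-3.5,34,-6,0,0,0,80],[-3.5,34,-6,0,0,0,80],[-3.5,34,0,0,0,0,80],[-3.5,34,0,0,0,0,80],[-3.5,34,0,0,0,0,80],[-3.5,34,0,0,0,0,80],[-3.5,34,0,0,0,0,80],[-3.5,34,0,0,0,0,80],[-3.5,34,0,0,0,0,80],[-3.5,33.5,0,0,0,0,80],[0,0,20,0,0,0,80],[0,0,0,0,0,0,80],[0,0,0,0,0,0,80]]]'

```text
time_s: 8.52
ee_pos: [0.4567, -0.0087, 0.0686]
eef_rot: [3.141, 0.002, -0.117]
force: [0.4, -0.0, -0.1]
grip_width: 0.0799
grip_force: 0.0
```

```bash
python3 - <<'E'
from h import *
delta(457.8,-9.2,2,-6.6)
c=optics.camera('wrist');print('wrist',find(c,'yellow',.006,L=(.02,.1)))
for n in('top','scene'):
    c=optics.camera(n)
    print(n,'blue',find(c,'blue',.0165,L=(.02,.1)),'white',find(c,'white',.012,L=(.05,.1),lim=((.5,.65),(.2,.4))))
cv2.imwrite('pics/s2.png',cv2.resize(c['pixels'][120:330,190:470,::-1],(800,600)))
E
```

```text
t 8.52 pos [456.7  -8.7  68.6] rot [ 3.1412e+00  2.1000e-03 -1.1740e-01] F [ 0.4 -0.  -0.1] w 79.9
shift [ 1.3  0.3 66.6] turn [ 0.0004  0.0021 -0.0022]
wrist [[316.5, -143.0, 7.7, 75.0, 25.0], [351.6, 156.7, -21.2, 75.1, 25.4], [460.5, -9.4, -6.7, 82.5, 47.5]]
top blue [[537.4, 324.8, -5.5, 80.0, 43.6]] white [[606.6, 317.2, -7.1, 71.5, 57.2]]
scene blue [] white [[610.0, 314.3, -6.1, 62.4, 55.2]]
```

View pics/s2.png

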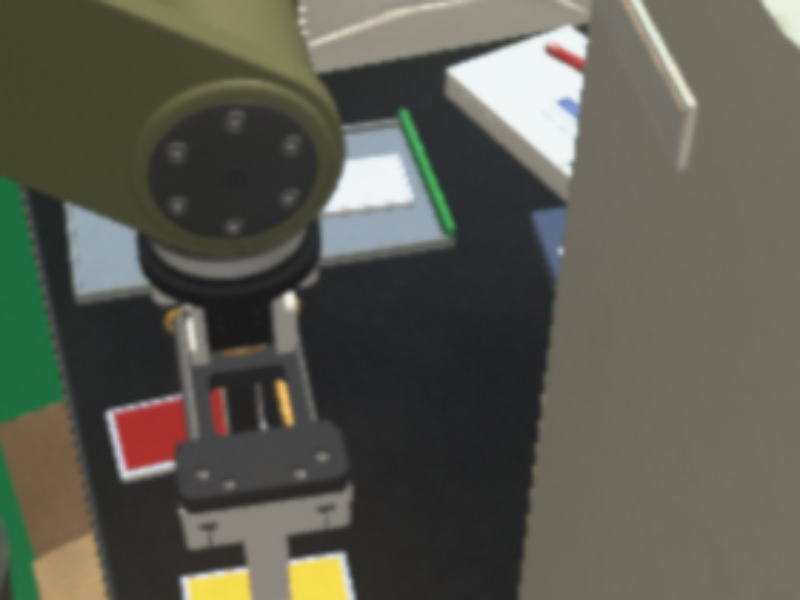

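The crop shows the gripper over yellow, red untouched at (165,437), and white still against the stop end. Grasping yellow.

Emit:
carry_out --plan '[[[1.3,0,22,0,0,0,80],[0,0,20,0,0,0,80],[0,0,15,0,0,0,80],[0,0,6,0,0,0,80],[0,0,0,0,0,0,80],[0,0,3,0,0,0,70],[0,0,0,0,0,0,50],[0,0,0,0,0,0,50],[0,0,0,0,0,0,50],[0,0,0,0,0,0,50],[0,0,0,0,0,0,50]]]' --squeeze 25

```text
time_s: 9.58
ee_pos: [0.4589, -0.0091, 0.0035]
eef_rot: [-3.142, -0.0, -0.117]
force: [-1.2, -0.2, 5.8]
grip_width: 0.054
grip_force: 25.0
```

Emit:
carry_out --plan '[[[0,0,-5,0,0,0,50],[0,0,-15,0,0,0,50],[0,0,-25,0,0,0,50],[0,0,-30,0,0,0,50],[0,0,0,0,0,0,50],[0,0,0,0,0,0,50]]]'

```text
time_s: 10.08
ee_pos: [0.4593, -0.0092, 0.0792]
eef_rot: [-3.142, -0.002, -0.117]
force: [-0.0, -0.1, -0.6]
grip_width: 0.0541
grip_force: 25.0
```

```bash
python3 - <<'E'
from h import *
delta(477.5,330.6,75,-6.6)
c=optics.camera('wrist');print('wrist',find(c,'yellow',telemetry.get_obs()['ee_pos'][2]+.003,L=(.02,.1)))
E
```

```text
t 10.08 pos [459.3  -9.2  79.2] rot [-3.1415e+00 -1.9000e-03 -1.1730e-01] F [-0.  -0.1 -0.6] w 54.1
shift [ -21.7 -339.6    4.2] turn [-0.0001 -0.0019 -0.0021]
wrist [[382.5, -75.9, 3.0, 52.2, 13.5], [400.5, 76.2, -20.7, 52.2, 12.0], [460.5, -8.2, -6.7, 83.7, 48.6]]
```

Emit:
carry_out --plan '[[[-2.1,-34,0,0,0,0,50],[-2.1,-34,0,0,0,0,50],[-2.1,-34,0,0,0,0,50],[-2.1,-34,0,0,0,0,50],[-2.1,-34,0,0,0,0,50],[-2.1,-34,0,0,0,0,50],[-2.1,-34,0,0,0,0,50],[-2.1,-34,0,0,0,0,50],[-2.1,-34,0,0,0,0,50],[-2.1,-34,0,0,0,0,50],[0,0,15,0,0.05,0,50],[0,0,15,0,0.05,0,50],[0,0,0,0,0,0,50],[0,0,0,0,0,0,50]]]'

```text
time_s: 11.3
ee_pos: [0.4771, 0.3305, 0.0465]
eef_rot: [3.139, -0.095, -0.116]
force: [0.6, -0.5, 0.2]
grip_width: 0.0542
grip_force: 25.0
```

```bash
python3 - <<'E'
from h import *
delta(477.5,330.6,15,-6.6,-5.73)
c=optics.camera('wrist');W=telemetry.get_obs()['ee_pos'][2]
print('y',find(c,'yellow',W+.003,L=(.07,.1)),'b',find(c,'blue',.0165,L=(.02,.1)),'w',find(c,'white',.012,L=(.02,.1),lim=((.5,.65),(.2,.4))))
cv2.imwrite('pics/w4.png',c['pixels'][:,:,::-1])
E
```

```text
t 11.3 pos [477.1 330.5  46.5] rot [ 3.1394 -0.095  -0.1164] F [ 0.6 -0.5  0.2] w 54.2
shift [-2.6 -0.2 31.4] turn [ 0.0024  0.005  -0.0012]
y [[479.9, 331.2, -6.7, 79.6, 48.8]] b [[551.5, 322.9, -6.7, 60.5, 48.3]] w []
```

View pics/w4.png

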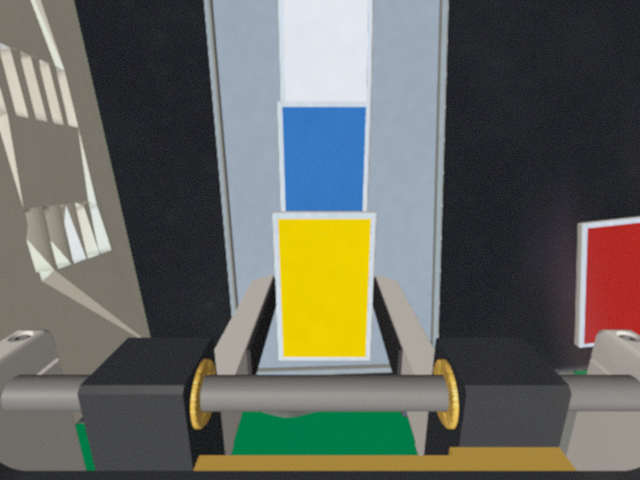

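The wrist view shows yellow (325,288), blue (323,158) and white (325,50) in line, with red clear on the right. Lowering.

Emit:
carry_out --plan '[[[-1,0,15,0,0.005,0,50],[-0.5,0,11,0,0,0,50],[0,0,4,0,0,0,50],[0,0,1.4,0,0,0,50],[0,0,0.6,0,0,0,50],[0,0,0,0,0,0,50],[0,0,0,0,0,0,50]]]'

```text
time_s: 11.93
ee_pos: [0.4803, 0.3308, 0.0165]
eef_rot: [-3.141, -0.104, -0.117]
force: [0.3, -0.6, -1.5]
grip_width: 0.0539
grip_force: 25.0
```

Emit:
carry_out --plan '[[[-1.2,0,1,0,0,0,50],[0,0,0.7,0,0,0,50],[0,0,0.7,0,0,0,50],[0,0,0,0,0,0,50],[0,0,0,0,0,0,50]]]'

```text
time_s: 12.35
ee_pos: [0.479, 0.3309, 0.0139]
eef_rot: [-3.141, -0.104, -0.117]
force: [-3.1, -1.5, 5.2]
grip_width: 0.054
grip_force: 25.0
```

Contact. Releasing and backing off to a clear pose.

Emit:
carry_out --plan '[[[0,0,0,0,0,0,57],[0,0,0,0,0,0,62],[0,0,0,0,0,0,68],[0,0,0,0,0,0,70],[0,0,-4,0,0,0,70],[0,0,-10,0,0,0,70],[0,0,-25,0,0,0,70],[0,0,-30,0,0,0,70],[0,0,-30,0,-0.05,0,70],[0,0,-20,0,-0.053,0,70],[0,35,0,0,0,0,70],[0,35,0,0,0,0,70],[0,35,0,0,0,0,70],[0,35,0,0,0,0,70],[0,35,0,0,0,0,70],[0,35,0,0,0,0,70],[0,35,0,0,0,0,70],[0,35,0,0,0,0,70],[0,35,0,0,0,0,70],[0,35,0,0,0,0,70]]]'

```text
time_s: 14.02
ee_pos: [0.4264, -0.017, 0.1329]
eef_rot: [-3.142, -0.002, -0.117]
force: [0.2, 0.8, 0.5]
grip_width: 0.0699
grip_force: 0.0
```

Emit:
carry_out --plan '[[[0,35,0,0,0,0,70],[0,35,0,0,0,0,70],[0,35,0,0,0,0,70],[0,35,0,0,0,0,70],[0,0,0,0,0,0,70],[0,0,0,0,0,0,70]]]'

```text
time_s: 14.52
ee_pos: [0.4102, -0.1556, 0.1325]
eef_rot: [3.141, -0.002, -0.12]
force: [0.4, -0.4, -0.6]
grip_width: 0.0699
grip_force: 0.0
```

```bash
python3 - <<'E'
from h import *
o=telemetry.get_obs();print(o['time_s'],o['ee_pos'],o['force'])
for n in('top','scene'):
    c=optics.camera(n)
    print(n,'b',find(c,'blue',.0165,L=(.02,.1)),'y',find(c,'yellow',.0165,L=(.02,.1)),'r',find(c,'red',.006),'w',find(c,'white',.012,L=(.05,.1),lim=((.5,.65),(.2,.4))))
    if n=='scene': cv2.imwrite('pics/s3.png',cv2.resize(c['pixels'][140:260,200:360,::-1],(800,600)))
E
```

```text
14.5167 [ 0.41019377 -0.15564946  0.13252525] [ 0.37650003 -0.41334407 -0.5753711 ]
top b [[551.0, 323.4, -6.4, 52.1, 43.9]] y [[477.8, 332.2, -5.6, 81.7, 45.8]] r [[443.1, 130.0, -0.5, 77.0, 44.1]] w [[608.4, 315.8, -8.8, 68.9, 55.9]]
scene b [] y [] r [] w [[609.0, 314.4, -6.4, 64.8, 55.2]]
```

View pics/s3.png

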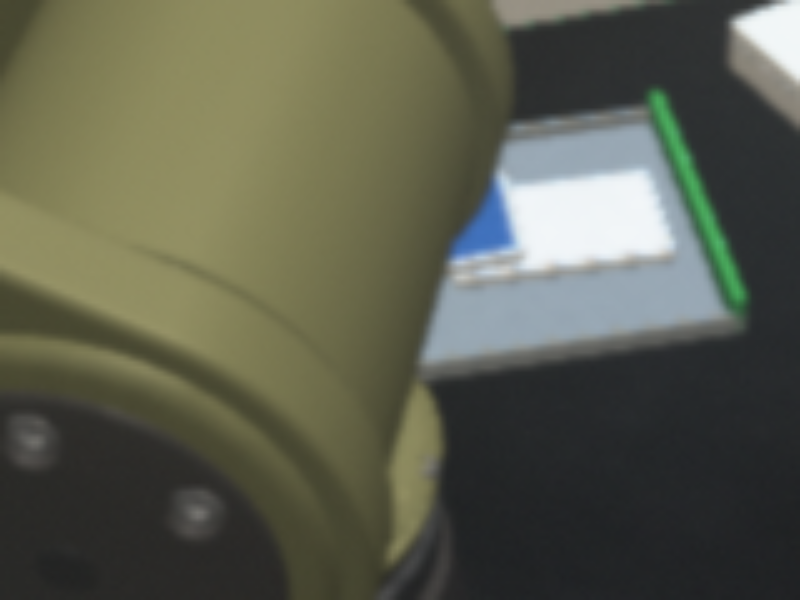

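The scene crop shows blue lapping the white panel at (515,225), with the white panel in its place. The top view measures centres 60 mm apart in line, and red has not moved.

```bash
python3 -c "
from station import ctrl;print(ctrl.hand_in())"
```

```text
the job is handed in; nothing more can be done
None
```

The row is laid and handed in at about 15 s: blue laps white and yellow laps blue, each by about 30 mm in a straight line; by the last camera check white was in place and red had not moved (verdict not shown).

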